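Wedge the rocking block heater

ROBOT

A 7-joint arm with a two-finger parallel gripper is mounted at the origin on a cart in front of the work surface, level with it; the furniture and walls round the work are solid. World frame = base frame: x ahead of the robot, y to its left, z up, the work surface at z = 0. Lengths are in mm, angles in rad, forces in N, time in s.
With the tool pointing down it reaches from about 425 to 875 mm from the base axis. Payload 8.4 kg.
Tool frame: the origin (TCP) lies midway between the tips of the shut fingers; the grasp point (between the pads) lies 19 mm behind it; z points along the fingers, y is the line along which they close (so a half turn about z gives the same grasp; the last joint's range is limited). The gripper opens to 85 mm and grips with 20 to 120 N. Pads are 22 mm wide; open, the fingers measure 114 mm over their backs; the gripper's body (76 mm by 85 mm) begins 54 mm behind the grasp point. The pads swing forward as they close: fully open they stand 13 mm farther back than shut.
Start: joints at [-0.099, 0.333, 0.04, 1.465, -0.013, 1.343, -0.059], TCP at [649.971, -0.012, 192.008] pointing down, gripper open.
Joint ranges: [-2.58, 2.58], [-0.38, 2.09], [-1.3, 1.39], [0.25, 2.4], [-1.5, 4.64], [0.08, 2.09], [-2.65, 2.65]. Speed limits (rad/s): [2.22, 2.22, 2.79, 2.79, 3.14, 3.14, 3.14].

INTERFACE

Orientations are given as [roll, pitch, yaw] about the fixed x, y, z axes, in that order (R = Rz(yaw) Ry(pitch) Rx(roll)).
In Python, from plant import r, eyes gives the robot as it stands.
- The arm moves only by the tool carry_out, never from a script. Its argument "rows" is a list of rows, each a list of 3 entries, a list of its own where there are three numbers: the shift along the world's x, y, z in mm, then the turn about the world's z in rad, then the gripper's target within -1 to 1 (fully open at 1, half-way at 0, shut at -1). A call has exactly 8 rows; each row is the pose to reach, as a shift and turn from the pose commanded when the call began; what a row does not reach only later rows make up. A row lasts 1/8 s, in which the tool goes at most 62.5 mm and 10.7 degrees, less where a joint would pass 70% of its speed; a pose out of reach is approached as far as the arm can. A call with a gripper value outside its range is refused whole. The fingers move at their own pace and stop on an object; "newtons" is the grip in N (left out, the last holds). Time passes only in rows, so rows that repeat a pose let the fingers close, or fill a call up. It gives the time, the measured TCP pose, the force, the opening and the grip force at its end, in the units of the state.
- r.read_state(): the state, without advancing time (a new reading comes with each control period).
- eyes.read_camera(name): name is "scene" or "side" or "wrist"; returns the picture (420x560x3 uint8, red, green, blue); there is no depth.
- eyes.get_calibration(name): a dict with "intrinsics" (3x3 intrinsics, pixels), "k1" (the pictures are not rectified: a ray, as slopes to the right and down, at radius r is drawn at 1 + k1 r^2 times it, then the intrinsics apply), "rvec" (rotation vector, rad) and "tvec" (3), from world to camera coordinates, as OpenCV has them. Camera axes: x right, y down, z forward; pixel columns grow to the right and rows downward; lengths in mm; the calibration is good to about 2 mm. A picture is of the moment at which its call begins: read the wrist's pose just before it. get_calibration takes no time and is no camera call; for the wrist camera it gives the pose at the moment of the call.
- r.sign_off(): hands the job in; it is judged then, once.
The state is a dict: "time_s": time; "joint_pos": joint angles; "qd": joint speeds; "tau": joint torques, N m; "tool_pos": TCP position; "eef_rot": TCP orientation; "wrist_force": force on the tool from outside, world axes, zero at the start; "torque": the same for the moment, N m; "grip_width": opening from 0.0 (shut) to 1.0 (fully open); "gripper_force": force on a finger pad.
Only numpy, scipy, OpenCV 4.12 (cv2) and the standard library are available. Lean on these libraries where they do the work, as an engineer would, in place of code of your own. Each camera call takes 0.05 s, during which the arm holds its last target. There are 200 camera calls.

TASK

The white block heater rocks because the foot under its blue corner pad is too short to reach the bench. Without gripping it, push the orange wedge along the bench, thin end first, under that foot until it fills the gap and the heater no longer rocks; then, with the wedge in place, press down firmly with the fingertips on the blue pad to prove that the corner stays put, and let go. The heater must stay where it is and level, not jacked up by the wedge; grip and lift nothing and leave everything else on the bench alone.

Things in the scene. Friction and masses are not known exactly. Their poses are not given: they have to be found in the camera images.
- heater: White dry-block heater, loose, 2.3 to 3 kg. Housing 200 mm (its x) by 220 mm (y), 20 to 68 mm above the bench; an aluminium block on top reaches 77 mm. Stands level on three sound domed feet (12 mm radius, at x +-75, y +-85 mm); the fourth, at x -75, y +85 mm, is short. Origin: on the bench under the housing's centre. x points away from the control panel, y to its left seen from the robot, z up.
- pad_top (a point): Centre of the top of the round blue pad, 30 mm wide, on the heater's near left corner, straight above the short foot, 72 mm above the bench; press here. Unwedged, about 3 to 4 N there tips the heater about the diagonal through the two neighbouring feet until the short foot lands (0.05 to 0.1 rad); it falls back when let go.
- short_foot_tip (a point): Lowest point of the short foot's rounded underside (12 mm radius), 25 mm in from the heater's left side and front. Its height above the bench is the gap, 6 to 11 mm while the heater stands level. The foot does not give.
- wedge: Loose orange plastic wedge, 140x60 mm, 0.12 kg, flat on the bench left of the heater, thin end roughly towards the short foot. Origin: centre of the underside; x points to the thin end, z up. 3 mm thick at x = +70 mm, rising evenly to 20.8 mm at x = -70 mm. It slides with about 1 N until the slope meets the foot; then the push needed rises steeply as it starts to lift the heater.
- wedge_back (a point): Centre of the wedge's upright blunt end face (60 mm wide, 20 mm high), 10 mm above the bench; the face to push on.
- wedge_slope (a point): Centre of the wedge's sloping top face; z is the normal of that face, x runs down the slope to the thin end, y across. The short foot's tip in this frame: z = the space left between foot and wedge.
- tube_block: Bystander: dark blue tube storage block with a red lid, 41x53x42 mm. Leave alone. Origin: centre of the underside.
- vial_blue: Bystander: small clear vial with a blue cap, 27 mm wide, 53 mm tall. Leave alone. Origin: centre of the underside.
- vial_red: Bystander: small clear vial with a red cap, 27 mm wide, 53 mm tall. Leave alone. Origin: centre of the underside.
- petri: Bystander: closed petri dish, 91 mm wide, 16 mm high. Leave alone. Origin: centre of the underside.
- label_roll: Bystander: yellow roll of tape lying flat, 66 mm wide, 25 mm high. Leave alone. Origin: centre of the underside.
Not all that is in view belongs to the job. There is more than one size of the wedge; the job needs the larger.

How it is judged:
By the outcome, as a careful person would: the job done as asked, in the order asked, and still so for the second after the job is handed in, with the robot touching nothing.
It also fails if it takes over 48 s, if anything falls off the work surface, if the arm or the gripper's body presses on something with over 40 N, if the wrist force passes 120 N, or if a joint passes its speed limit or range.

## Working session

There is one attempt and no reset: what is moved stays moved. The work goes in short steps, Python scripts to look and compute and a tool call to move; the robot and the scene stay as the last step left them, time stands still between calls to the robot, and variables do not carry over. Pictures are saved under pics/ and viewed, at most 10 in all, crops included, and the job is handed in when it is done.

Besides the shell and the picture viewer there is one more tool, called after "Emit:" by a JSON object that holds its "op" and its "data", one argument or row to a line. carry_out: Moves the arm, as the interface text tells. Its arguments: {"type":"object","properties":{"rows":{"type":"array","items":{"type":"array"}},"newtons":{"type":"number"}},"required":["rows"]}

```bash
mkdir -p pics; cat > h.py <<'E'
import numpy as np, cv2
from plant import r, eyes
def ray(name,uv,c=None):
    c=c or eyes.get_calibration(name); K=np.array(c["intrinsics"],float); k=c["k1"]
    p=cv2.undistortPoints(np.array(uv,float).reshape(-1,1,2),K,np.array([k,0,0,0.])).reshape(-1,2)
    R=cv2.Rodrigues(np.array(c["rvec"],float))[0]; t=np.array(c["tvec"],float).ravel()
    return -R.T@t, np.c_[p,np.ones(len(p))]@R
def atz(name,uv,z,c=None):
    o,d=ray(name,uv,c); z=np.broadcast_to(z,len(d)); return o+d*((z-o[2])/d[:,2])[:,None]
def proj(name,P,c=None):
    c=c or eyes.get_calibration(name)
    return cv2.projectPoints(np.array(P,float).reshape(-1,1,3),np.array(c["rvec"],float),np.array(c["tvec"],float),np.array(c["intrinsics"],float),np.array([c["k1"],0,0,0.]))[0].reshape(-1,2)
def snap(name,f):
    im=eyes.read_camera(name); cv2.imwrite("pics/"+f,cv2.cvtColor(im,cv2.COLOR_RGB2BGR)); return im
E
python3 - <<'E'
from h import *
for n in("scene","side"):
    snap(n,n+"0.png"); c=eyes.get_calibration(n); print(n,ray(n,[[280,210]])[0],c["intrinsics"][0][0],c["k1"])
print(r.read_state())
E
```

```text
scene [  -1.03344971 -765.07042812  720.10689276] 518.7173750604527 -0.06323473222501357
side [-776.25476802 -270.09545791  738.22501548] 505.116872851721 -0.18850580251508262
{'time_s': 0.1, 'joint_pos': array([-0.09916986,  0.33384518,  0.0398547 ,  1.4661365 , -0.01340641,
        1.34329684, -0.05850883]), 'qd': array([-0.00023252, -0.00052845, -0.00090109, -0.00336844, -0.00144067,
        0.00116646,  0.00090525]), 'tau': array([ 3.76442753e-03, -6.60015249e+01,  1.37005594e+00, -4.06471324e+01,
        1.68957113e-02,  9.04385961e-03,  1.07212072e-04]), 'tool_pos': array([ 6.49553852e+02, -3.25097329e-02,  1.91229465e+02]), 'eef_rot': array([-3.14017493e+00,  8.28352523e-05,  1.57075855e+00]), 'wrist_force': array([-0.04415038, -0.28857333, -0.03201721]), 'torque': array([-0.01810754,  0.0089077 ,  0.01646439]), 'gripper_force': 0.0, 'grip_width': 0.9986332146824697}
```

View pics/scene0.png

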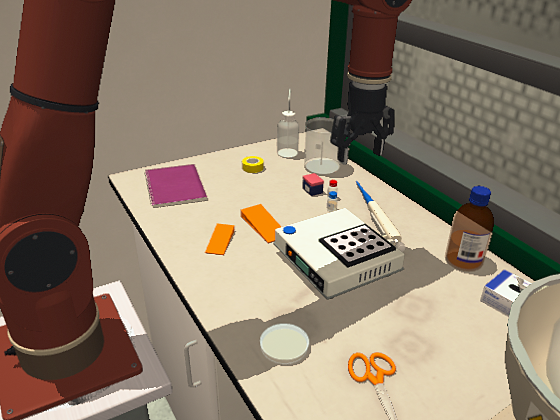

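View pics/side0.png

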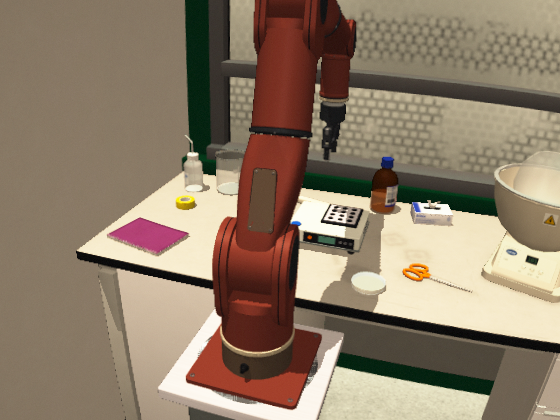

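The scene view shows the heater (pad at about 289,230), the large wedge at (260,223) and a smaller one at (220,238). The arm hides the wedges in the side view. I'll zoom in and take the wrist view.

```bash
python3 - <<'E'
from h import *
im=cv2.imread("pics/scene0.png")
cv2.imwrite("pics/c0.png",cv2.resize(im[180:300,195:415],None,fx=3.6,fy=3.6,interpolation=cv2.INTER_CUBIC))
snap("wrist","w0.png")
print(atz("scene",[[289,230]],72),atz("scene",[[260,223],[220,238],[314,185],[333,205]],[10,5,30,30]).round())
print(ray("wrist",[[280,210]]))
E
```

```text
[[514.62215571  57.93084115  72.        ]] [[516. 199.  10.]
 [404. 193.   5.]
 [724. 270.  30.]
 [709. 157.  30.]]
(array([650.35184749,  78.88721315, 373.84148759]), array([[-0.00241172, -0.29689512, -0.95499096]]))
```

View pics/c0.png

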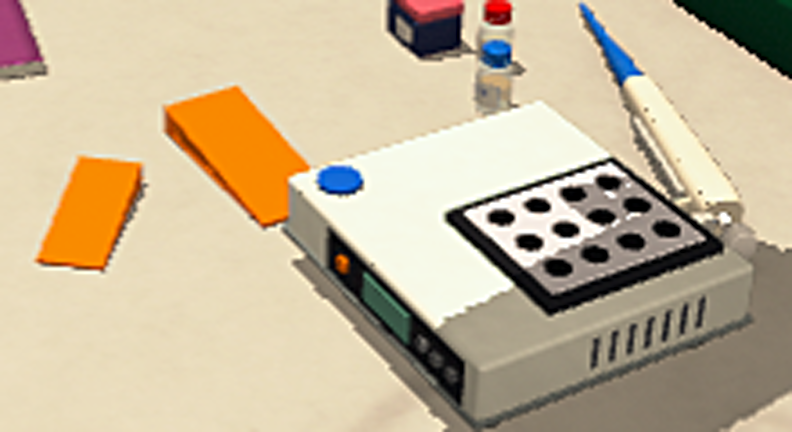

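View pics/w0.png

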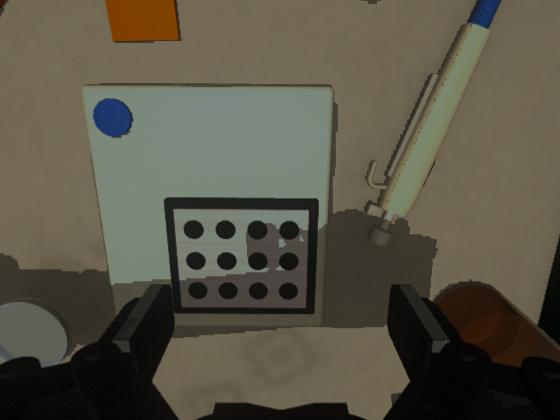

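The wrist view is sharp: pad at (113,118), heater top corners near (84,86) and (332,85), thin edge of the wedge at (111–180, 41). I'll move it to see the whole wedge.

Emit:
{"op": "carry_out", "data": {
  "rows": [
    [[-30,40,5],0,0],
    [[-60,80,5],0,0],
    [[-90,120,5],0,0],
    [[-110,170,5],0,0],
    [[-110,170,5],0,0],
    [[-110,170,5],0,0],
    [[-110,170,5],0,0],
    [[-110,170,5],0,0]
  ]
}}

```text
time_s: 1.15
tool_pos: [540.4, 168.9, 196.8]
eef_rot: [-3.141, 0.0, 1.569]
wrist_force: [-0.1, 1.0, -0.4]
grip_width: 0.5
gripper_force: 0.0
```

```bash
python3 - <<'E'
from h import *
import pickle
s=r.read_state(); c=eyes.get_calibration("wrist"); snap("wrist","w1.png"); snap("side","s1.png")
pickle.dump(c,open("c1.pkl","wb")); print(s["tool_pos"],s["eef_rot"],s["wrist_force"])
E
```

```text
[540.37993528 168.87324355 196.84872892] [-3.14134799e+00  2.56805461e-04  1.56890102e+00] [-0.09609919  0.96378938 -0.39608502]
```

View pics/w1.png

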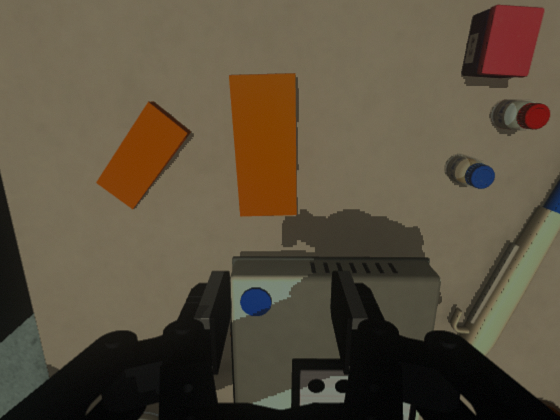

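In this view the large wedge has back corners (230,75) and (296,74), thin corners (241,216) and (297,215). The pad is at (256,301). I'll compute the positions and check them against the known sizes.

```bash
python3 - <<'E'
from h import *
import pickle
from scipy.optimize import least_squares
c=pickle.load(open("c1.pkl","rb"))
im=cv2.imread("pics/w1.png"); hsv=cv2.cvtColor(im,cv2.COLOR_BGR2HSV)
m=cv2.inRange(hsv,(5,150,60),(20,255,255))
cs=[k for k in cv2.findContours(m,0,1)[0] if cv2.contourArea(k)>500]
k=max(cs,key=cv2.contourArea)
q=cv2.approxPolyDP(k,6,True).reshape(-1,2).astype(float); print(q)
q=np.array([[230,75],[296,74],[297,215],[241,216]]) if len(q)!=4 else q
q=q[np.argsort(q[:,1])]
b=q[:2][np.argsort(q[:2,0])]; t=q[2:][np.argsort(q[2:,0])]
B=atz("wrist",b,20.8,c);T=atz("wrist",t,3,c)
print("back",B,"thin",T,"len",np.linalg.norm(B.mean(0)[:2]-T.mean(0)[:2]),np.linalg.norm(B[0]-B[1]),np.linalg.norm(T[0]-T[1]))
d=(T-B).mean(0)[:2]; print("yaw wedge",np.arctan2(d[1],d[0]))
def blue(hsv):
    n,l,s,ce=cv2.connectedComponentsWithStats(cv2.inRange(hsv,(105,140,60),(125,255,255))); return s,ce
for f,n,cc in(("w1","wrist",c),("scene0","scene",None),("s1","side",None)):
    s,ce=blue(cv2.cvtColor(cv2.imread(f"pics/{f}.png"),cv2.COLOR_BGR2HSV))
    for a,e in zip(s[1:],ce[1:]):
        if a[4]>40: print(f,a,e,atz(n,[e],72,cc).round(1))
print("heater near-left, right far top corners", atz("wrist",[[232.5,276],[437,276],[232.5,257.5],[437,260]],[68,68,68,68],c).round(1))
E
```

```text
[[294.  73.]
 [229.  75.]
 [241. 216.]
 [296. 214.]]
back [[494.7011645  263.82633404  20.8       ]
 [553.27735258 265.38586845  20.8       ]] thin [[498.83034952 124.17087027   3.        ]
 [557.27184773 126.27776558   3.        ]] len 139.44095548459265 58.596944943783356 58.479464090690335
yaw wedge -1.5416627432012417
w1 [471 166  23  22 397] [482.21410579 176.70277078] [[710.1 181.1  72. ]]
w1 [549 190  11  23 138] [555.67391304 203.27536232] [[776.7 157.7  72. ]]
w1 [240 289  31  27 601] [254.85191348 301.03327787] [[516.6  62.9  72. ]]
scene0 [356 181  17  23  81] [364.44444444 193.65432099] [[768.8 108.4  72. ]]
scene0 [469 186  22  20 339] [479.51622419 195.64896755] [[1027.3  -41.5   72. ]]
scene0 [329 191   8   8  46] [332.7826087  194.54347826] [[694.7 142.9  72. ]]
scene0 [283 226  13   8  79] [288.83544304 229.55696203] [[515.2  59.6  72. ]]
scene0 [486 271  25  18 182] [498.17582418 279.44505495] [[ 792.2 -298.5   72. ]]
s1 [381 157  13  11 115] [386.91304348 161.89565217] [[1166.6 -137.2   72. ]]
heater near-left, right far top corners [[496.2  86.9  68. ]
 [685.9  86.6  68. ]
 [497.  105.7  68. ]
 [683.8 102.8  68. ]]
```

The sizes check out (139 × 58.5 mm) and the pad is at about (516, 62). The wedge's centreline would pass the foot about 14 mm too far in +x, so I'll nudge the wedge sideways first with the shut fingers.

Emit:
{"op": "carry_out", "data": {
  "rows": [
    [[20,20,0],0,-1],
    [[42,42,-20],0,-1],
    [[42,42,-60],0,-1],
    [[42,42,-100],0,-1],
    [[42,42,-135],0,-1],
    [[42,42,-165],0,-1],
    [[42,42,-189],0,-1],
    [[42,42,-189],0,-1]
  ]
}}

```text
time_s: 2.25
tool_pos: [580.6, 211.1, 6.1]
eef_rot: [-3.138, 0.002, 1.57]
wrist_force: [0.1, 0.5, 0.1]
grip_width: -0.0
gripper_force: 0.0
```

Emit:
{"op": "carry_out", "data": {
  "rows": [
    [[-4,0,0],0,-1],
    [[-8,0,0],0,-1],
    [[-12,0,0],0,-1],
    [[-16,0,0],0,-1],
    [[-20,0,0],0,-1],
    [[-24,0,0],0,-1],
    [[-25,0,0],0,-1],
    [[-25,0,0],0,-1]
  ]
}}

```text
time_s: 3.25
tool_pos: [557.0, 212.0, 8.0]
eef_rot: [3.142, -0.0, 1.571]
wrist_force: [0.3, -0.3, 0.4]
grip_width: -0.002
gripper_force: 0.0
```

```bash
cat >> h.py <<'E'
def wedge(name,f,c=None):
    c=c or eyes.get_calibration(name); im=snap(name,f)
    m=cv2.inRange(cv2.cvtColor(im,cv2.COLOR_RGB2HSV),(5,150,60),(20,255,255))
    k=max(cv2.findContours(m,0,1)[0],key=cv2.contourArea)
    q=cv2.approxPolyDP(k,5,True).reshape(-1,2); print(q.tolist()); return q
E
python3 - <<'E'
from h import *
print(r.read_state()["tool_pos"]); wedge("scene","sc2.png")
im=cv2.imread("pics/sc2.png");cv2.imwrite("pics/c2.png",cv2.resize(im[160:280,195:395],None,fx=4,fy=4,interpolation=cv2.INTER_CUBIC))
E
```

```text
[556.97457636 211.99000961   8.01213132]
[[21, 91], [2, 132], [18, 142], [9, 211], [0, 209], [4, 419], [22, 418], [141, 367], [109, 295], [91, 296], [97, 275], [90, 266], [93, 239], [73, 213], [93, 169], [95, 108], [40, 101]]
```

View pics/c2.png

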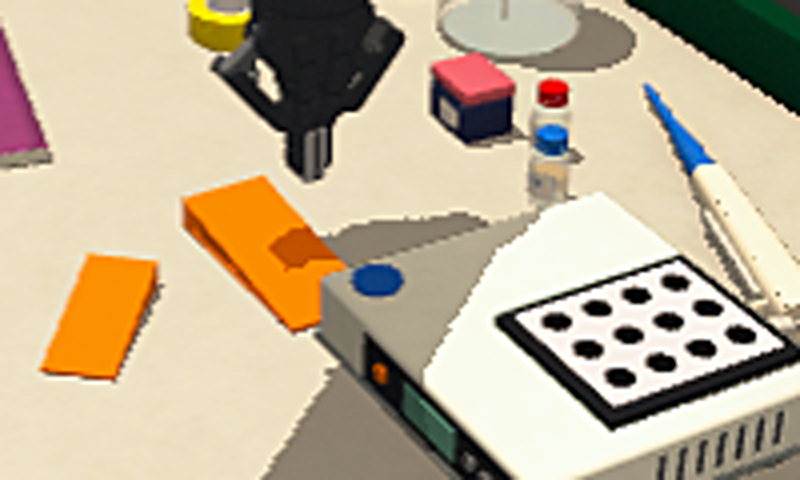

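The wedge has not moved, even though by my numbers the fingers should be touching it. I'll compare the two in the scene camera.

```bash
python3 - <<'E'
from h import *
print("TCP proj",proj("scene",[[557,212,8]]), "seen tip ~ (273,204)")
P=[[494.7,263.8,20.8],[553.3,265.4,20.8],[498.8,124.2,3],[557.3,126.3,3]]
print("wedge proj",proj("scene",P).round(1))
px=[[240.8,210],[260.8,204.3],[268.5,242.5]]
print(atz("scene",px,[20.8,20.8,3]).round(1))
print(atz("scene",[[273,204],[277,203],[268,201]],[0,0,0]).round(1))
E
```

```text
TCP proj [[271.53676521 217.03996557]] seen tip ~ (273,204)
wedge proj [[240.6 209.6]
 [260.4 203.7]
 [268.3 242.2]
 [288.8 235.2]]
[[494.2 261.6  20.8]
 [552.9 262.2  20.8]
 [498.5 122.9   3. ]]
[[599.1 278.5   0. ]
 [611.2 278.    0. ]
 [594.9 298.9   0. ]]
```

```bash
python3 - <<'E'
from h import *
for z in(8,20,30,40): print(z,proj("scene",[[557,212,z],[582,212,z]]).round(1).tolist())
print(r.read_state()); a=cv2.imread("pics/sc2.png"); b=snap("scene","sc3.png")[:,:,::-1]; snap("wrist","w3.png"); d=cv2.absdiff(a,np.ascontiguousarray(b)).max(2)>40; print(d.sum(), np.argwhere(d).mean(0) if d.any() else 0)
E
```

```text
8 [[271.5, 217.0], [280.0, 214.6]]
20 [[271.6, 213.1], [280.0, 210.6]]
30 [[271.6, 209.7], [280.1, 207.3]]
40 [[271.7, 206.4], [280.2, 204.0]]
{'time_s': 3.3, 'joint_pos': array([-0.3591489 ,  0.38947411, -0.09589525,  1.78993518,  0.04431022,
        0.96414012, -0.47320386]), 'qd': array([ 4.74346961e-04,  1.83204189e-03,  5.12578711e-04, -1.82740242e-03,
        2.81457199e-03,  1.17439406e-03,  2.34800242e-05]), 'tau': array([-7.01380824e-02, -6.37671447e+01, -5.85247837e-01, -3.40807521e+01,
        5.55190985e-03,  1.24423861e-02, -3.94394650e-03]), 'tool_pos': array([557.09639837, 211.99086023,   8.03412012]), 'eef_rot': array([ 3.14147069e+00, -1.89575006e-05,  1.57076325e+00]), 'wrist_force': array([-0.12250821, -0.35835181, -0.86251091]), 'torque': array([ 0.01913549, -0.01773716, -0.05379485]), 'gripper_force': 0.0, 'grip_width': 0.00064804282752674}
47 [135.68085106 217.89361702]
```

View pics/w3.png

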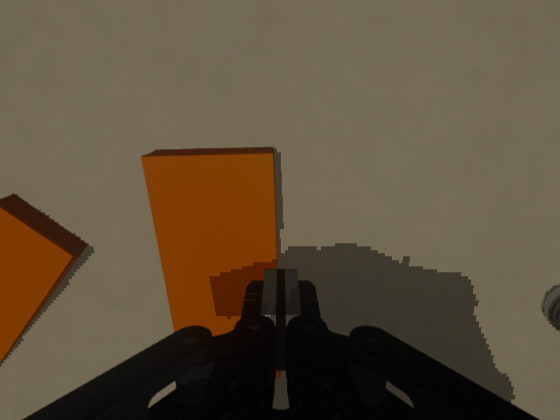

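The shut fingers seem to hover over the wedge's +x edge. I'll check the camera's true height from the known width of the wedge, and the tip against the TCP projection.

```bash
python3 - <<'E'
from h import *
c=eyes.get_calibration("wrist"); print(ray("wrist",[[280,210]],c))
print(proj("wrist",[[557,212,z] for z in(0,8,30,45)],c).round(1))
print(atz("wrist",[[143,155],[275,148]],20.8,c).round(1), proj("wrist",[[494.7,263.8,20.8],[553.3,265.4,20.8]],c).round(1))
print(proj("wrist",[[542.5,y,8] for y in (201,223)]+[[571.5,y,8] for y in (201,223)],c).round(1))
im=cv2.imread("pics/sc3.png");print(eyes.get_calibration("scene")["tvec"])
E
```

```text
(array([557.63320228, 290.85258263, 190.51164494]), array([[-0.00123961, -0.29681595, -0.95501781]]))
[[279.3 244. ]
 [279.3 249.8]
 [279.2 268.2]
 [279.  283.5]]
[[495.1 264.3  20.8]
 [555.2 267.5  20.8]] [[142.2 156.2]
 [270.9 152.6]]
[[252.5 268.6]
 [251.5 230.4]
 [306.2 268.6]
 [307.  230.3]]
[-407.25234458  256.64503215  933.89861351]
```

```bash
python3 - <<'E'
from h import *
import pickle
c=eyes.get_calibration("wrist")
for z in(8,30,45,60,75): print(z,proj("wrist",[[557,223,z],[548,223,z],[566,223,z]],c).round(0).tolist(),proj("scene",[[557,201,z],[557,223,z]]).round(0).tolist())
c1=pickle.load(open("c1.pkl","rb"))
print("half-open",[proj("wrist",[[540.4+s*21,180,197+h] for s in(-1,1)],c1).round(0).tolist() for h in(6,25,45)])
a=cv2.resize(cv2.imread("pics/w3.png")[230:420,160:400],None,fx=2,fy=2); b=cv2.resize(cv2.imread("pics/sc3.png")[130:250,220:340],None,fx=3,fy=3)
o=np.zeros((380,850,3),np.uint8); o[:,:480]=a; o[:360,490:850]=b; cv2.imwrite("pics/z3.png",o[:,:800])
E
```

```text
8 [[279.0, 230.0], [262.0, 230.0], [297.0, 230.0]] [[274.0, 219.0], [269.0, 215.0]]
30 [[279.0, 247.0], [260.0, 247.0], [298.0, 247.0]] [[274.0, 212.0], [270.0, 208.0]]
45 [[279.0, 261.0], [258.0, 261.0], [300.0, 261.0]] [[274.0, 207.0], [270.0, 203.0]]
60 [[279.0, 277.0], [256.0, 277.0], [302.0, 277.0]] [[274.0, 202.0], [270.0, 198.0]]
75 [[279.0, 297.0], [253.0, 297.0], [304.0, 297.0]] [[274.0, 196.0], [270.0, 192.0]]
half-open [[[238.0, 235.0], [321.0, 234.0]], [[233.0, 249.0], [325.0, 249.0]], [[228.0, 269.0], [331.0, 269.0]]]
```

View pics/z3.png

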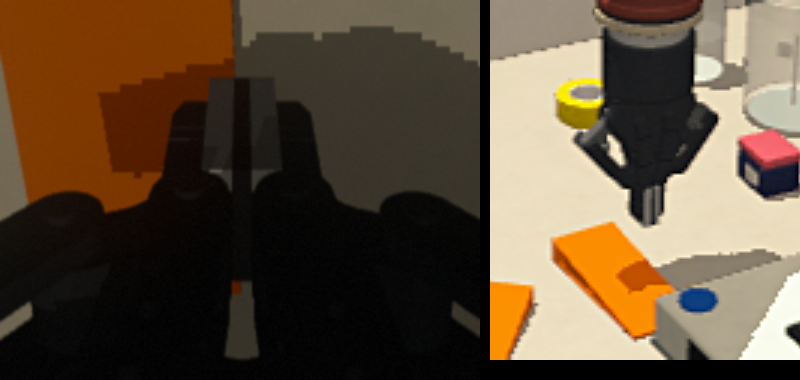

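Both cameras put the fingertips at about z = 45–50 mm, while the reported TCP is at z = 8. The shadow detached from the tip agrees. So the real tips may sit about 40 mm short of the stated TCP. I'll step clear of the wedge and probe downwards carefully, watching the force.

Emit:
{"op": "carry_out", "data": {
  "rows": [
    [[10,0,0],0,-1],
    [[20,0,0],0,-1],
    [[25,0,0],0,-1],
    [[25,0,-3],0,-1],
    [[25,0,-6],0,-1],
    [[25,0,-9],0,-1],
    [[25,0,-11],0,-1],
    [[25,0,-12],0,-1]
  ]
}}

```text
time_s: 4.4
tool_pos: [581.8, 212.0, -4.1]
eef_rot: [-3.141, 0.0, 1.571]
wrist_force: [-0.6, -0.5, 0.4]
grip_width: 0.001
gripper_force: 0.0
```

There is no contact at z = −4, so the tips are indeed higher than reported. I'll keep probing.

Emit:
{"op": "carry_out", "data": {
  "rows": [
    [[0,0,-4],0,-1],
    [[0,0,-8],0,-1],
    [[0,0,-12],0,-1],
    [[0,0,-16],0,-1],
    [[0,0,-19],0,-1],
    [[0,0,-21],0,-1],
    [[0,0,-22],0,-1],
    [[0,0,-22],0,-1]
  ]
}}

```text
time_s: 5.4
tool_pos: [582.0, 212.0, -26.0]
eef_rot: [-3.142, 0.0, 1.571]
wrist_force: [-0.5, 0.2, -0.3]
grip_width: 0.003
gripper_force: 0.0
```

```bash
python3 - <<'E'
from h import *
print(r.read_state()["tool_pos"])
c=eyes.get_calibration("wrist")
a=snap("wrist","w4.png")[:,:,::-1][180:420,160:400]; b=snap("scene","sc4.png")[:,:,::-1][150:250,220:340]
o=np.zeros((480,800,3),np.uint8); o[:,:420]=cv2.resize(a,(480,480))[:,30:450]; o[:300,430:790]=cv2.resize(b,None,fx=3,fy=3); cv2.imwrite("pics/z4.png",o)
for z in(0,10,20,30): print(z,proj("wrist",[[582,223,z],[582,212,z]],c).round(0).tolist(),proj("scene",[[582,201,z],[582,223,z]]).round(0).tolist())
E
```

```text
[581.98034454 211.96383588 -25.98296612]
0 [[279.0, 250.0], [279.0, 272.0]] [[282.0, 219.0], [278.0, 215.0]]
10 [[279.0, 260.0], [279.0, 283.0]] [[282.0, 216.0], [278.0, 212.0]]
20 [[279.0, 270.0], [279.0, 294.0]] [[282.0, 213.0], [278.0, 209.0]]
30 [[279.0, 282.0], [279.0, 307.0]] [[282.0, 209.0], [278.0, 205.0]]
```

View pics/z4.png

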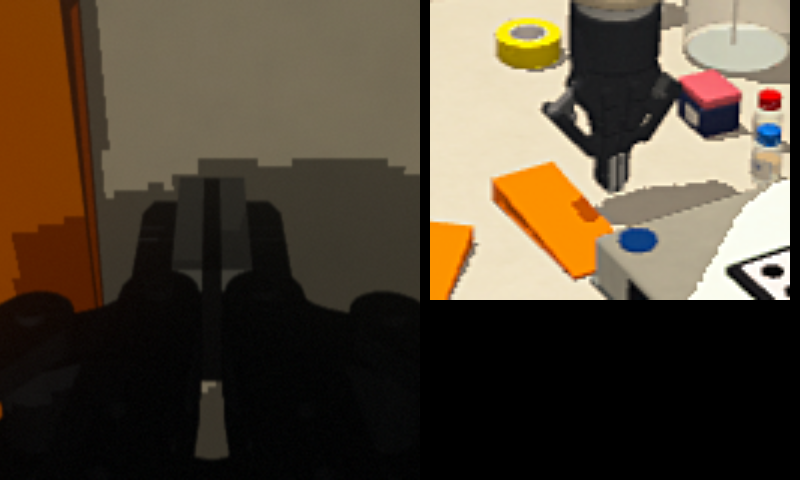

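At TCP z = −26 the tip images at z ≈ 18 in both views, so the tips sit about 44 mm above the reported TCP and I'll allow for that. Next I go down 10 mm more and nudge the wedge sideways.

Emit:
{"op": "carry_out", "data": {
  "rows": [
    [[0,0,-4],0,-1],
    [[0,0,-8],0,-1],
    [[0,0,-10],0,-1],
    [[-6,0,-10],0,-1],
    [[-12,0,-10],0,-1],
    [[-18,0,-10],0,-1],
    [[-23,0,-10],0,-1],
    [[-26,0,-10],0,-1]
  ]
}}

```text
time_s: 6.5
tool_pos: [555.8, 212.1, -35.8]
eef_rot: [3.141, -0.0, 1.571]
wrist_force: [0.8, 1.1, -0.1]
grip_width: 0.0
gripper_force: 0.3
```

```bash
cat >> h.py <<'E'
from scipy.optimize import least_squares
def fitw(f,p0=(524,195,-1.54)):
    # fit wedge pose in a scene picture: visible back-top corners and near thin corner via silhouette overlap
    im=cv2.imread("pics/"+f); roi=np.zeros(im.shape[:2],np.uint8); roi[190:260,236:330]=1
    hsv=cv2.cvtColor(im,cv2.COLOR_BGR2HSV); m=(cv2.inRange(hsv,(5,150,60),(20,255,255))>0)&(roi>0)
    n,l,s,_=cv2.connectedComponentsWithStats(m.astype(np.uint8)); m=l==1+np.argmax(s[1:,4])
    k=max(cv2.findContours(m.astype(np.uint8),0,1)[0],key=cv2.contourArea); return cv2.approxPolyDP(k,1.5,True).reshape(-1,2)
E
python3 - <<'E'
from h import *
print(r.read_state()["tool_pos"]); snap("scene","sc5.png")
print(fitw("sc4.png").tolist()); q=fitw("sc5.png"); print(q.tolist())
E
```

```text
[555.75110846 212.08224891 -35.81024408]
[[242, 209], [241, 216], [267, 242], [273, 241], [274, 230], [280, 226], [261, 204]]
[[236, 212], [237, 218], [265, 244], [274, 241], [274, 230], [277, 227], [255, 205]]
```

The wedge moved. I'll lift and measure its new pose from above with the wrist camera.

Emit:
{"op": "carry_out", "data": {
  "rows": [
    [[10,0,0],0,-1],
    [[10,0,50],0,-1],
    [[10,0,100],0,0],
    [[0,0,150],0,0],
    [[-20,-10,200],0,0],
    [[-36,-20,225],0,0],
    [[-36,-20,230],0,0],
    [[-36,-20,230],0,0]
  ]
}}

```text
time_s: 7.55
tool_pos: [520.6, 192.1, 193.7]
eef_rot: [3.142, -0.0, 1.571]
wrist_force: [0.1, -0.1, -0.3]
grip_width: 0.498
gripper_force: 0.0
```

```bash
cat >> h.py <<'E'
def wmeas(f):
    s=r.read_state(); c=eyes.get_calibration("wrist"); q=wedge("wrist",f,c).astype(float)
    print(s["tool_pos"].round(1)); return q,c
def wpose(q,c):
    q=q[np.argsort(q[:,1])]; b=q[:2]; t=q[-2:]
    b=b[np.argsort(b[:,0])]; t=t[np.argsort(t[:,0])]
    B=atz("wrist",b,20.8,c);T=atz("wrist",t,3,c); d=(T-B).mean(0)[:2]
    print("back",B.round(1).tolist(),"thin",T.round(1).tolist(),"len",np.linalg.norm(d),"yaw",np.arctan2(d[1],d[0]))
    bm=B.mean(0)[:2]; print("centreline x at y=62:",bm[0]+d[0]/d[1]*(62-bm[1]))
E
python3 - <<'E'
from h import *
import pickle
q,c=wmeas("w6.png"); pickle.dump((q,c),open("m6.pkl","wb"))
if len(q)==4: wpose(q,c)
s=cv2.connectedComponentsWithStats(cv2.inRange(cv2.cvtColor(cv2.imread("pics/w6.png"),cv2.COLOR_BGR2HSV),(105,140,50),(125,255,255)))
for a,e in zip(s[2][1:],s[3][1:]):
    if a[4]>80: print(a,e,atz("wrist",[e],72,c).round(1))
E
```

```text
[[299, 100], [235, 105], [251, 239], [306, 236]]
[520.6 192.1 193.7]
back [[479.5, 261.2, 20.8], [538.0, 265.5, 20.8]] thin [[489.4, 122.4, 3.0], [548.4, 125.8, 3.0]] len 139.60005925354238 yaw -1.4982121072153338
centreline x at y=62: 523.4174189080136
[491 192  23  22 385] [501.67792208 202.97662338] [[708.8 182.6  72. ]]
[262 313  30  26 591] [276.24703892 325.33671743] [[517.   61.8  72. ]]
```

The wedge now has back centre (509,263), thin centre (519,124) and heading −1.498. Pushing it along −y at this heading puts its centreline right under the foot at (516.5,62). I'll place the half-open fingertips behind the blunt face, aligned with it.

Emit:
{"op": "carry_out", "data": {
  "rows": [
    [[-5,50,0],0.03,-0.2],
    [[-11,98,-30],0.07,-0.2],
    [[-11,98,-80],0.07,-0.2],
    [[-11,98,-130],0.07,-0.2],
    [[-11,98,-175],0.07,-0.2],
    [[-11,98,-210],0.07,-0.2],
    [[-11,98,-226],0.07,-0.2],
    [[-11,98,-233],0.07,-0.2]
  ]
}}

```text
time_s: 8.6
tool_pos: [508.5, 289.8, -40.1]
eef_rot: [-3.14, 0.001, 1.641]
wrist_force: [-5.4, -5.0, 34.0]
grip_width: 0.401
gripper_force: 19.1
```

Emit:
{"op": "carry_out", "data": {
  "rows": [
    [[0,-5,0],0,-0.2],
    [[0,-12,0],0,-0.2],
    [[0,-20,0],0,-0.2],
    [[0,-30,0],0,-0.2],
    [[0,-40,0],0,-0.2],
    [[0,-50,0],0,-0.2],
    [[0,-58,0],0,-0.2],
    [[0,-60,0],0,-0.2]
  ]
}}

```text
time_s: 9.6
tool_pos: [509.0, 229.2, -39.0]
eef_rot: [-3.141, 0.0, 1.64]
wrist_force: [-0.3, 1.3, 0.4]
grip_width: 0.4
gripper_force: 0.5
```

```bash
python3 - <<'E'
from h import *
s=r.read_state();print(s["tool_pos"],s["wrist_force"],s["eef_rot"]); snap("scene","sc7.png"); print(fitw("sc7.png").tolist())
q=fitw("sc7.png"); print(atz("scene",q,20.8).round(0)[:,:2].tolist())
print("expected back corners",proj("scene",[[479.5,219,20.8],[538,223,20.8],[489,80,3]]).round(0).tolist())
a=snap("wrist","w7.png")[:,:,::-1]; b=cv2.imread("pics/sc7.png")[160:280,200:340]
o=np.zeros((420,800,3),np.uint8); o[:,:380]=a[:,90:470]; o[:360,380:800]=cv2.resize(b,None,fx=3,fy=3); cv2.imwrite("pics/z7.png",o)
E
```

```text
[509.04463467 229.17634411 -39.02407415] [-0.34119137  1.28266129  0.3939244 ] [-3.14146856e+00  2.17967696e-04  1.63988031e+00]
[[243, 220], [244, 226], [274, 254], [280, 252], [272, 243], [274, 241], [274, 229], [277, 227], [263, 213]]
[[478.0, 216.0], [468.0, 191.0], [475.0, 55.0], [491.0, 55.0], [492.0, 95.0], [500.0, 100.0], [526.0, 144.0], [536.0, 148.0], [537.0, 222.0]]
expected back corners [[243.0, 219.0], [263.0, 213.0], [274.0, 253.0]]
```

View pics/z7.png

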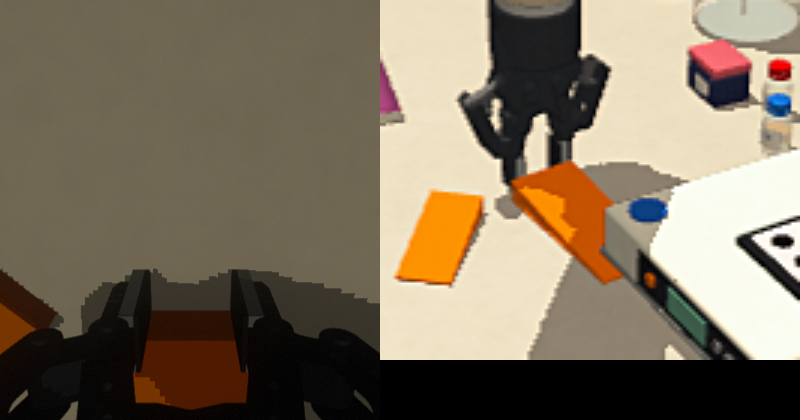

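The large wedge is moving squarely in front of both fingertips, its thin end now reaching under the heater's corner. The brief 34 N was the tips touching the bench, so I'll raise them 4 mm and keep pushing more slowly.

Emit:
{"op": "carry_out", "data": {
  "rows": [
    [[0,-4,4],0,-0.2],
    [[0,-8,4],0,-0.2],
    [[0,-13,4],0,-0.2],
    [[0,-18,4],0,-0.2],
    [[0,-23,4],0,-0.2],
    [[0,-28,4],0,-0.2],
    [[0,-32,4],0,-0.2],
    [[0,-35,4],0,-0.2]
  ]
}}

```text
time_s: 10.7
tool_pos: [509.0, 194.7, -35.0]
eef_rot: [-3.142, 0.0, 1.641]
wrist_force: [0.2, 0.6, 0.8]
grip_width: 0.404
gripper_force: 0.6
```

Emit:
{"op": "carry_out", "data": {
  "rows": [
    [[0,-2,0],0,-0.2],
    [[0,-3,0],0,-0.2],
    [[0,-4,0],0,-0.2],
    [[0,-5,0],0,-0.2],
    [[0,-6,0],0,-0.2],
    [[0,-7,0],0,-0.2],
    [[0,-8,0],0,-0.2],
    [[0,-8,0],0,-0.2]
  ]
}}

```text
time_s: 11.7
tool_pos: [508.9, 186.7, -35.0]
eef_rot: [-3.141, 0.0, 1.641]
wrist_force: [0.0, 0.5, 0.3]
grip_width: 0.399
gripper_force: 0.3
```

Emit:
{"op": "carry_out", "data": {
  "rows": [
    [[0,-1,0],0,-0.2],
    [[0,-2,0],0,-0.2],
    [[0,-3,0],0,-0.2],
    [[0,-4,0],0,-0.2],
    [[0,-5,0],0,-0.2],
    [[0,-6,0],0,-0.2],
    [[0,-6,0],0,-0.2],
    [[0,-6,0],0,-0.2]
  ]
}}

```text
time_s: 12.7
tool_pos: [508.9, 180.7, -35.1]
eef_rot: [-3.141, 0.0, 1.641]
wrist_force: [-0.4, 0.0, -0.4]
grip_width: 0.403
gripper_force: 0.0
```

Emit:
{"op": "carry_out", "data": {
  "rows": [
    [[0,-1,0],0,-0.2],
    [[0,-2,0],0,-0.2],
    [[0,-3,0],0,-0.2],
    [[0,-4,0],0,-0.2],
    [[0,-4,0],0,-0.2],
    [[0,-5,0],0,-0.2],
    [[0,-5,0],0,-0.2],
    [[0,-5,0],0,-0.2]
  ]
}}

```text
time_s: 13.7
tool_pos: [509.0, 175.9, -35.0]
eef_rot: [-3.141, 0.0, 1.641]
wrist_force: [0.0, 0.7, -0.6]
grip_width: 0.398
gripper_force: 0.0
```

Emit:
{"op": "carry_out", "data": {
  "rows": [
    [[0,-1,0],0,-0.2],
    [[0,-2,0],0,-0.2],
    [[0,-3,0],0,-0.2],
    [[0,-3,0],0,-0.2],
    [[0,-4,0],0,-0.2],
    [[0,-4,0],0,-0.2],
    [[0,-5,0],0,-0.2],
    [[0,-5,0],0,-0.2]
  ]
}}

```text
time_s: 14.7
tool_pos: [508.9, 170.9, -35.0]
eef_rot: [-3.142, 0.0, 1.641]
wrist_force: [0.2, 0.2, -0.3]
grip_width: 0.401
gripper_force: 0.1
```

```bash
cat >> h.py <<'E'
def chk(f):
    im=snap("scene",f)[:,:,::-1]; g=lambda a:cv2.cvtColor(np.ascontiguousarray(a),cv2.COLOR_BGR2GRAY)
    ref=g(cv2.imread("pics/scene0.png")); cur=g(im)
    out=[]
    for (u,v) in((272,236),(312,282),(334,254),(289,230)):  # heater features: panel, front corner, block, pad
        t=ref[v-9:v+10,u-9:u+10]; m=cv2.matchTemplate(cur[v-15:v+16,u-15:u+16],t,cv2.TM_CCOEFF_NORMED)
        a=np.unravel_index(m.argmax(),m.shape); out.append((int(a[1]-6),int(a[0]-6),round(float(m.max()),2)))
    print("heater shifts px",out); s=r.read_state(); print(s["tool_pos"].round(1),s["wrist_force"].round(1))
    q=fitw(f); print(q.tolist()); print("back-left corner at z20.8",atz("scene",[q[q[:,0].argmin()],q[q[:,1].argmin()]],20.8).round(1)[:,:2].tolist())
E
python3 -c "
from h import *
chk('sc8.png')"
```

```text
heater shifts px [(0, -6, 0.42), (0, 0, 0.96), (0, 0, 0.96), (0, 0, 0.83)]
[509.  170.9 -35. ] [-0.7 -0.9 -0.2]
[[255, 231], [255, 238], [278, 259], [288, 259], [272, 243], [274, 241], [274, 229], [278, 227], [274, 224]]
back-left corner at z20.8 [[481.0, 158.6], [536.6, 163.5]]
```

The heater is unmoved, and the wedge is about 8.2 mm thick under the foot. I'll go on in small steps, with motion in the last row so that the force reading is live.

Emit:
{"op": "carry_out", "data": {
  "rows": [
    [[0,-0.5,0],0,-0.2],
    [[0,-1,0],0,-0.2],
    [[0,-1.5,0],0,-0.2],
    [[0,-2,0],0,-0.2],
    [[0,-2.5,0],0,-0.2],
    [[0,-3,0],0,-0.2],
    [[0,-3.5,0],0,-0.2],
    [[0,-4,0],0,-0.2]
  ]
}}

```text
time_s: 15.75
tool_pos: [509.0, 167.3, -35.0]
eef_rot: [3.142, -0.0, 1.641]
wrist_force: [0.4, 3.1, -1.6]
grip_width: 0.398
gripper_force: 1.7
```

Emit:
{"op": "carry_out", "data": {
  "rows": [
    [[0,-0.5,0],0,-0.2],
    [[0,-1,0],0,-0.2],
    [[0,-1.5,0],0,-0.2],
    [[0,-2,0],0,-0.2],
    [[0,-2.5,0],0,-0.2],
    [[0,-3,0],0,-0.2],
    [[0,-3.5,0],0,-0.2],
    [[0,-4,0],0,-0.2]
  ]
}}

```text
time_s: 16.75
tool_pos: [508.9, 164.1, -34.9]
eef_rot: [3.141, -0.001, 1.642]
wrist_force: [0.2, 7.4, -2.4]
grip_width: 0.397
gripper_force: 3.8
```

Contact: the push rose from about 1 N to 3.1 N and then 7.4 N. I'll stop here, back off, and check for any movement of the heater at subpixel level.

Emit:
{"op": "carry_out", "data": {
  "rows": [
    [[0,1,0],0,-0.2],
    [[0,4,0],0,-0.2],
    [[0,10,0],0,-0.2],
    [[0,20,0],0,-0.2],
    [[0,30,10],0,-1],
    [[0,35,45],-0.07,-1],
    [[0,35,90],-0.07,-1],
    [[0,35,130],-0.07,-1]
  ]
}}

```text
time_s: 17.75
tool_pos: [509.0, 198.9, 97.4]
eef_rot: [3.141, -0.0, 1.572]
wrist_force: [0.8, 0.6, 0.6]
grip_width: -0.001
gripper_force: 0.0
```

```bash
cat >> h.py <<'E'
def sub(f,ref="sc8.png"):
    g=lambda n:cv2.cvtColor(cv2.imread("pics/"+n),cv2.COLOR_BGR2GRAY).astype(np.float32)
    a,b=g(ref),g(f)
    for n,(u0,u1,v0,v1) in dict(block=(320,395,225,268),front=(290,330,258,292),pad=(278,302,220,240),scissors=(345,400,345,410)).items():
        A=a[v0:v1,u0:u1]; B=b[v0:v1,u0:u1]; W=np.eye(2,3,dtype=np.float32)
        try: cc,W=cv2.findTransformECC(A,B,W,cv2.MOTION_TRANSLATION); print(n,round(cc,3),W[:,2].round(2))
        except cv2.error: print(n,"fail")
E
python3 - <<'E'
from h import *
chk('sc9.png'); sub('sc9.png'); sub('sc7.png')
E
```

```text
heater shifts px [(6, 6, 0.28), (0, 0, 0.95), (0, 0, 0.96), (0, 0, 0.81)]
[511.7 200.1 102.9] [2.5 1.6 4.4]
[[256, 233], [256, 239], [278, 259], [288, 259], [272, 243], [274, 241], [274, 229], [277, 226]]
back-left corner at z20.8 [[479.1, 149.8], [538.6, 152.2]]
block 0.996 [0.14 0.04]
front 0.99 [ 0.   -0.26]
pad 0.888 [-0.12 -0.45]
scissors 0.999 [-0.01  0.05]
block 1.0 [-0. -0.]
front 0.94 [-0.76 -1.08]
pad 0.363 [ 0.5  -2.86]
scissors 1.0 [-0.    0.01]
```

The heater has not moved beyond sub-pixel noise, and the wedge is holding with its back at y ≈ 152. Next I bring the shut fingertips above the pad.

Emit:
{"op": "carry_out", "data": {
  "rows": [
    [[2,-30,0],0,-1],
    [[4,-65,0],0,-1],
    [[6,-100,0],0,-1],
    [[7.5,-125,0],0,-1],
    [[7.5,-136,-15],0,-1],
    [[7.5,-136,-30],0,-1],
    [[7.5,-136,-40],0,-1],
    [[7.5,-136,-40],0,-1]
  ]
}}

```text
time_s: 18.8
tool_pos: [515.5, 63.0, 53.7]
eef_rot: [-3.139, 0.0, 1.572]
wrist_force: [-0.4, 0.3, -0.2]
grip_width: 0.004
gripper_force: 0.0
```

Emit:
{"op": "carry_out", "data": {
  "rows": [
    [[0,0,-3],0,-1],
    [[0,0,-6],0,-1],
    [[0,0,-9],0,-1],
    [[0,0,-12],0,-1],
    [[0,0,-14],0,-1],
    [[0,0,-15],0,-1],
    [[0,0,-16],0,-1],
    [[0,0,-16],0,-1]
  ]
}}

```text
time_s: 19.8
tool_pos: [516.5, 62.0, 39.0]
eef_rot: [-3.142, -0.0, 1.571]
wrist_force: [0.1, -0.6, -0.1]
grip_width: -0.002
gripper_force: 0.0
```

Emit:
{"op": "carry_out", "data": {
  "rows": [
    [[0,0,-1],0,-1],
    [[0,0,-2],0,-1],
    [[0,0,-3],0,-1],
    [[0,0,-4],0,-1],
    [[0,0,-5],0,-1],
    [[0,0,-6],0,-1],
    [[0,0,-7],0,-1],
    [[0,0,-7],0,-1]
  ]
}}

```text
time_s: 20.8
tool_pos: [516.5, 62.0, 32.4]
eef_rot: [-3.142, -0.0, 1.571]
wrist_force: [-2.0, -0.9, 5.2]
grip_width: -0.002
gripper_force: 2.4
```

Contact at TCP z ≈ 32.6, with 5 N already above the unwedged tipping force. I'll press more firmly.

Emit:
{"op": "carry_out", "data": {
  "rows": [
    [[0,0,-0.2],0,-1],
    [[0,0,-0.4],0,-1],
    [[0,0,-0.6],0,-1],
    [[0,0,-0.8],0,-1],
    [[0,0,-1],0,-1],
    [[0,0,-1],0,-1],
    [[0,0,-1],0,-1],
    [[0,0,-1],0,-1]
  ]
}}

```text
time_s: 21.8
tool_pos: [516.5, 62.1, 32.2]
eef_rot: [3.141, -0.0, 1.571]
wrist_force: [-6.0, -1.2, 13.2]
grip_width: 0.001
gripper_force: 7.0
```

Emit:
{"op": "carry_out", "data": {
  "rows": [
    [[0,0,-0.3],0,-1],
    [[0,0,-0.6],0,-1],
    [[0,0,-0.9],0,-1],
    [[0,0,-1],0,-1],
    [[0,0,-1],0,-1],
    [[0,0,-1],0,-1],
    [[0,0,-1],0,-1],
    [[0,0,-1],0,-1]
  ]
}}

```text
time_s: 22.8
tool_pos: [516.6, 62.1, 32.0]
eef_rot: [3.141, -0.0, 1.571]
wrist_force: [-10.5, -1.2, 23.1]
grip_width: 0.001
gripper_force: 11.8
```

```bash
python3 - <<'E'
from h import *
s=r.read_state();print(s["tool_pos"],s["wrist_force"]); snap("scene","sc10.png"); sub("sc10.png","sc9.png")
E
```

```text
[516.63627037  62.10369603  32.04045708] [-10.49875633  -1.21871873  23.11537901]
block 0.875 [-0.03 -0.01]
front 0.833 [1.26 0.99]
pad 0.424 [0.44 0.37]
scissors 0.999 [ 0.   -0.02]
```

At 23 N the tip went only 0.4 mm deeper, so the corner stays put. I'll release straight up.

Emit:
{"op": "carry_out", "data": {
  "rows": [
    [[0,0,1],0,-1],
    [[0,0,2.5],0,-1],
    [[0,0,8],0,-1],
    [[0,0,25],0,-1],
    [[0,0,60],0,-1],
    [[0,0,100],0,-1],
    [[0,30,140],0,-1],
    [[0,60,160],0,-1]
  ]
}}

```text
time_s: 23.85
tool_pos: [517.5, 122.8, 193.8]
eef_rot: [3.138, -0.001, 1.57]
wrist_force: [0.1, 0.7, -0.8]
grip_width: 0.003
gripper_force: 0.0
```

Emit:
{"op": "carry_out", "data": {
  "rows": [
    [[0,30,0],0,-1],
    [[0,60,0],0,-1],
    [[0,80,0],0,-1],
    [[0,80,0],0,-1],
    [[0,80,0],0,-1],
    [[0,80,0],0,-1],
    [[0,80,0],0,-1],
    [[0,80,0],0,-1]
  ]
}}

```text
time_s: 24.85
tool_pos: [516.6, 201.6, 190.0]
eef_rot: [-3.142, 0.0, 1.57]
wrist_force: [0.1, 0.3, -0.6]
grip_width: -0.001
gripper_force: 0.0
```

```bash
python3 - <<'E'
from h import *
q,c=wmeas("w11.png"); 
print(atz("wrist",q[np.argsort(q[:,1])][:2].astype(float),20.8,c).round(1))
s=cv2.connectedComponentsWithStats(cv2.inRange(cv2.cvtColor(cv2.imread("pics/w11.png"),cv2.COLOR_BGR2HSV),(105,140,50),(125,255,255)))
for a,e in zip(s[2][1:],s[3][1:]):
    if a[4]>80: print(a,atz("wrist",[e],72,c).round(1))
snap("scene","sc11.png"); sub("sc11.png","scene0.png"); sub("sc11.png","sc9.png"); print(fitw("sc11.png").tolist())
E
```

```text
[[176, 138], [121, 213], [155, 239], [213, 168]]
[516.6 201.6 190. ]
[[420.  241.4  20.8]
 [452.8 213.2  20.8]]
[495 204  24  21 382] [[708.3 183.3  72. ]]
block 0.838 [0.22 0.03]
front 0.78 [-0.19  0.06]
pad 0.771 [-0.08  0.08]
scissors 1.0 [-0.    0.01]
block 0.979 [0.02 0.01]
front 0.978 [0.13 0.15]
pad 0.871 [0.41 0.42]
scissors 1.0 [-0.    0.02]
[[256, 233], [256, 239], [278, 259], [288, 259], [272, 242], [274, 241], [274, 229], [277, 226]]
```

```bash
python3 -c "
from h import *
print(r.sign_off())"
```

```text
the job is handed in; nothing more can be done
None
```

I pushed the wedge under the short foot until it took up the gap and pressed the blue pad with 23 N; the corner gave at most 0.4 mm, the heater shows no measurable shift, and the job was handed in at about 25 s with the arm clear.

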